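Line up the reagent bottles by height on the rail

ROBOT

A 7-joint arm with a two-finger parallel gripper is mounted at the origin on a cart in front of the work surface, level with it; the furniture and walls round the work are solid. World frame = base frame: x ahead of the robot, y to its left, z up, the work surface at z = 0. Lengths are in m, angles in rad, forces in N, time in s.
With the tool pointing down it reaches from about 0.425 to 0.875 m from the base axis. Payload 4.7 kg.
Tool frame: the origin (TCP) lies midway between the tips of the shut fingers; the grasp point (between the pads) lies 19 mm behind it (ctrl.grip_point_offset is the distance from the TCP to the grasp point, in m); z points along the fingers, y is the line along which they close (so a half turn about z gives the same grasp; the last joint's range is limited). The gripper opens to 87 mm and grips with 3 to 60 N. Pads are 19 mm wide; open, the fingers measure 117 mm over their backs; the gripper's body (75 mm by 190 mm) begins 51 mm behind the grasp point.
Start: joints at [1.272, 0.321, -0.07, 1.45, 0.023, 1.371, -0.057], TCP at [0.2, -0.618, 0.223] pointing down, gripper open.
Joint ranges: [-2.86, 2.86], [-0.3, 2.09], [-1.38, 1.24], [0.06, 2.45], [-1.56, 4.7], [0.09, 2.05], [-2.69, 2.69]. Speed limits (rad/s): [2.57, 2.57, 3.14, 3.14, 3.14, 3.14, 3.14].

INTERFACE

Orientations are given as a rotation vector (axis times angle).
In Python, from bench import ctrl gives the robot as it stands.
- The arm moves only by the tool move_arm, never from a script. Its argument "increments" is text: rows parted by semicolons, each of 7 numbers parted by spaces: the shift along the world's x, y, z in mm, then the turn, a rotation vector about the world's x, y, z in degrees, then the closure in counts, from 0 (fully open) to 255 (shut). A call has exactly 8 rows; each row shifts and turns the commanded pose from where the row before left it; what a row does not reach is not made up. A row lasts 1/12 s, in which the tool goes at most 41.7 mm and 7.16 degrees, less where a joint would pass 70% of its speed; a pose out of reach is approached as far as the arm can. A call with a gripper value outside its range is refused whole. The fingers move at their own pace and stop on an object; "grip_force" is the grip in N (left out, the last holds). Time passes only in rows, so rows that do not move let the fingers close, or fill a call up. It gives the time, the measured TCP pose, the force, the opening and the grip force at its end, in the units of the state.
- ctrl.get_state(): the state, without advancing time (a new reading comes with each control period).
- ctrl.get_image(name): name is "scene" or "top" or "wrist"; returns a dict with "frame" (480x640x3 uint8, red, green, blue), "depth" (480x640 float32, m along the optical axis (not along the pixel's ray), 0 where there is no reading), "fx", "fy", "cx", "cy" (pixels), "position" and "orientation" of the camera in the world. Camera axes: x right, y down, z forward; pixel columns grow to the right and rows downward; lengths in m; the calibration is good to about 2 mm. A picture is of the moment at which its call begins.
- ctrl.close_job(): hands the job in; it is judged then, once.
Trained networks look in a picture, given as the dict that the camera call returned (one of the last four; its "shot" number tells which), for a name from the list of things; names that differ only in an ending like _2 or _b are one class to them, and where a whole thing is asked for, a point or a joint stands for the part that bears it (a point fixed in the world has none). Each returns a list of dicts, best first, with "score" (0 to 1); they miss things now and then, are a little off and sometimes report something else, mostly with a low value. They report only what shows in the picture. A call takes as long as a camera call. They do not tell look-alikes from the thing itself.
- ctrl.find_in(target, picture): "centre" ([x, y, z] in m, in world coordinates, good to about 4 mm: the middle of the surface that is visible of it).
- ctrl.silhouettes(target, picture): "region" (480x640 bool, what is visible of it).
The state is a dict: "time": time; "joint_positions": joint angles; "qd": joint speeds; "joint_torque": joint torques, N m; "position": TCP position; "tool_rot": TCP orientation; "ft_force": force on the tool from outside, world axes, zero at the start; "torque": the same for the moment, N m; "grip_width": opening from 0.0 (shut) to 1.0 (fully open); "grip_force": force on a finger pad.
Only numpy, scipy, OpenCV 4.12 (cv2) and the standard library are available. Lean on these libraries where they do the work, as an engineer would, in place of code of your own. Each camera call takes 0.05 s, during which the arm holds its last target. There are 200 camera calls.

TASK

Line up the four loose reagent bottles on the rail in order of height, one upright on the middle of each coloured seat: the shortest on the blue seat at one end, then steadily taller along the row to the tallest on the black seat at the other end. Do not knock any bottle over, and leave the timer and the yellow tip box where they are.

Things in the scene. Friction and masses are not known exactly. Their poses are not given: they have to be found in the camera images.
- bottle_red: the shortest bottle: small clear vial with brown contents and a red screw cap, 46 mm tall, body 22 mm in diameter, straight up to 36 mm, cap 21 mm in diameter; loose and standing upright. Origin at the centre of its underside, z up towards the cap. About 40 g
- bottle_turquoise: second shortest: white bottle with a turquoise screw cap, 58 mm tall, body 26 mm in diameter, straight up to 45 mm, cap 25 mm in diameter; loose and standing upright. Origin at the centre of its underside, z up towards the cap. About 40 g
- bottle_yellow: second tallest: white bottle with a yellow screw cap, 68 mm tall, body 26 mm in diameter, straight up to 52 mm, cap 25 mm in diameter; loose and standing upright. Origin at the centre of its underside, z up towards the cap. About 40 g
- bottle_amber: the tallest bottle: brown with a white paper band round it and a white screw cap, 84 mm tall, body 30 mm in diameter, straight up to 56 mm, then a shoulder to a 19 mm neck, cap 25 mm in diameter; loose and standing upright. Origin at the centre of its underside, z up towards the cap. About 50 g
- seat_blue: fixed flat blue disc on the rail, 46 mm in diameter, 3 mm thick; always at one end of the row of four, which end differs; the place for the shortest. Origin: centre of its underside, 10 mm above the worktop; bottles stand on its top face, 3 mm higher. z up, y along the row, x across. Seats are 72 mm apart
- seat_orange: fixed flat orange disc on the rail, 46 mm in diameter, 3 mm thick; one of the two middle places; it may be the one beside the blue or the one beside the black. Origin: centre of its underside, 10 mm above the worktop; bottles stand on its top face, 3 mm higher. z up, y along the row, x across. Seats are 72 mm apart
- seat_grey: fixed flat grey disc on the rail, 46 mm in diameter, 3 mm thick; the other middle place. Origin: centre of its underside, 10 mm above the worktop; bottles stand on its top face, 3 mm higher. z up, y along the row, x across. Seats are 72 mm apart
- seat_black: fixed flat black disc on the rail, 46 mm in diameter, 3 mm thick; at the other end of the row from the blue; the place for the tallest. The rail: fixed bar 320 x 60 mm, top 10 mm, end cheeks 20 mm above the worktop. Origin: centre of its underside, 10 mm above the worktop; bottles stand on its top face, 3 mm higher. z up, y along the row, x across. Seats are 72 mm apart
- timer: bystander, to be left alone: loose white lab timer with green, grey and red buttons, 69 x 69 x 19 mm, lying flat on the worktop, beyond the rail to the left; origin at the centre of its underside, z up
- tip_box_yellow: bystander, to be left alone: loose pipette-tip box, white below with a yellow tip grid, 124 (its x) x 64 (its y) x 52 mm, on the worktop beyond the rail, its long side along the rail; origin at the centre of its underside, z up
Not all that is in view belongs to the job. Leave any green or pink look-alike of the bottle_amber alone.

How it is judged:
At the end, for the whole second after the job is handed in: From blue to black: the red-capped, turquoise-capped, yellow-capped and amber bottles, in order of height, one on each seat, each within 12 mm of its seat's centre, resting on it, upright within 0.1 rad, at rest (under 10 mm/s) (horizontal distance between bottle_red and seat_blue below 0.012 m and z of bottle_red in the frame of seat_blue between -0.001 and 0.007 m and horizontal distance between bottle_amber and seat_black below 0.012 m and z of bottle_amber in the frame of seat_black between -0.001 and 0.007 m and ((horizontal distance between seat_blue and seat_orange below 0.1 m and horizontal distance between bottle_turquoise and seat_orange below 0.012 m and z of bottle_turquoise in the frame of seat_orange between -0.001 and 0.007 m and horizontal distance between bottle_yellow and seat_grey below 0.012 m and z of bottle_yellow in the frame of seat_grey between -0.001 and 0.007 m) or (horizontal distance between seat_blue and seat_grey below 0.1 m and horizontal distance between bottle_turquoise and seat_grey below 0.012 m and z of bottle_turquoise in the frame of seat_grey between -0.001 and 0.007 m and horizontal distance between bottle_yellow and seat_orange below 0.012 m and z of bottle_yellow in the frame of seat_orange between -0.001 and 0.007 m)) and angle between each of bottle_red, bottle_turquoise, bottle_yellow, bottle_amber's own z axis and vertical below 0.1 rad and linear speed of each of bottle_red, bottle_turquoise, bottle_yellow, bottle_amber below 0.01 m/s); the robot touches nothing.
It fails at once if a bottle is knocked over (tilted more than 0.6 rad) (angle between any of bottle_red, bottle_turquoise, bottle_yellow, bottle_amber's own z axis and vertical above 0.6 rad).
It fails at once if the timer or the yellow tip box is moved by more than 20 mm (distance of any of timer, tip_box_yellow from where it was at the start of the episode above 0.02 m).
It also fails if it takes over 109 s, if anything falls off the work surface, if the arm or the gripper's body presses on something with over 40 N, if the wrist force passes 120 N, or if a joint passes its speed limit or range.

## Working session

There is one attempt and no reset: what is moved stays moved. The work goes in short steps, Python scripts to look and compute and a tool call to move; the robot and the scene stay as the last step left them, time stands still between calls to the robot, and variables do not carry over. Pictures are saved under pics/ and viewed, at most 14 in all, crops included, and the job is handed in when it is done.

Besides the shell and the picture viewer there is one more tool, called after ">>>" in YAML: its name, and indented under it one key for each argument. move_arm: Moves the arm, as the interface text tells. Its arguments: {"type":"object","properties":{"increments":{"type":"string"},"grip_force":{"type":"number"}},"required":["increments"]}

```bash
mkdir -p pics
cat > h.py <<'E'
import numpy as np, cv2
from scipy.spatial.transform import Rotation as R
from bench import ctrl
N=["bottle_red","bottle_turquoise","bottle_yellow","bottle_amber","seat_blue","seat_orange","seat_grey","seat_black","timer","tip_box_yellow"]
def shot(n,f=None):
    p=ctrl.get_image(n)
    if f: cv2.imwrite("pics/"+f,p["frame"][...,::-1])
    return p
def rot(p):
    o=np.array(p["orientation"],float)
    return o if o.shape==(3,3) else (R.from_rotvec(o).as_matrix() if o.size==3 else R.from_quat(o).as_matrix())
def pix(p,X):
    c=rot(p).T@(np.array(X)-p["position"]); return [round(p["cx"]+p["fx"]*c[0]/c[2]),round(p["cy"]+p["fy"]*c[1]/c[2])]
def pts(p):
    v,u=np.mgrid[:480,:640]; d=p["depth"]
    c=np.stack([(u-p["cx"])/p["fx"]*d,(v-p["cy"])/p["fy"]*d,d],-1)
    return c@rot(p).T+np.array(p["position"])
E
python3 - <<'E'
from h import *
s=ctrl.get_state(); print({k:np.round(s[k],3).tolist() for k in("time","position","tool_rot","grip_width")},ctrl.grip_point_offset)
for c in("scene","top"):
    p=shot(c,c+".png"); print(c,np.round(p["position"],3),p["orientation"])
    for n in N:
        print(n,[(np.round(r["centre"],3).tolist(),round(r["score"],2),pix(p,r["centre"])) for r in ctrl.find_in(n,p)[:3]])
E
```

```text
{'time': 0.0, 'position': [0.2, -0.618, 0.221], 'tool_rot': [-3.101, -0.489, 0.001], 'grip_width': 0.999} 0.0187
scene [ 0.046 -0.36   0.656] [-2.15282058  1.09388328 -0.45991759]
bottle_red [([0.374, -0.283, 0.039], 0.82, [398, 386])]
bottle_turquoise [([0.513, -0.264, 0.039], 0.59, [429, 318]), ([0.616, 0.216, 0.02], 0.32, [255, 189])]
bottle_yellow [([0.381, 0.258, 0.046], 0.78, [159, 231]), ([0.513, -0.141, 0.013], 0.35, [365, 293])]
bottle_amber [([0.434, 0.208, 0.053], 0.88, [196, 224]), ([0.509, 0.267, 0.047], 0.84, [203, 195]), ([0.521, 0.202, 0.051], 0.79, [228, 203])]
seat_blue [([0.513, -0.139, 0.015], 0.73, [364, 292]), ([0.506, -0.07, 0.013], 0.73, [330, 278])]
seat_orange [([0.505, -0.071, 0.014], 0.87, [331, 278])]
seat_grey [([0.495, -0.0, 0.015], 0.67, [298, 264])]
seat_black [([0.489, 0.075, 0.016], 0.55, [266, 249])]
timer [([0.618, 0.217, 0.016], 0.93, [255, 190])]
tip_box_yellow [([0.63, -0.028, 0.041], 0.92, [348, 222]), ([0.514, -0.267, 0.039], 0.42, [430, 318])]
top [ 0.46  -0.018  0.917] [-2.20246525  2.14280805 -0.05059746]
bottle_red [([0.387, -0.272, 0.043], 0.45, [465, 320])]
bottle_turquoise [([0.524, -0.257, 0.058], 0.54, [460, 246])]
bottle_yellow [([0.391, 0.266, 0.063], 0.8, [174, 310]), ([0.523, 0.269, 0.063], 0.54, [176, 238])]
bottle_amber [([0.438, 0.205, 0.078], 0.88, [206, 286]), ([0.523, 0.201, 0.072], 0.74, [211, 239]), ([0.522, 0.269, 0.064], 0.59, [176, 239])]
seat_blue [([0.513, -0.142, 0.011], 0.88, [394, 251])]
seat_orange [([0.505, -0.066, 0.015], 0.75, [355, 254])]
seat_grey [([0.5, 0.003, 0.009], 0.59, [319, 256])]
seat_black [([0.49, 0.076, 0.016], 0.73, [281, 260]), ([0.523, -0.256, 0.056], 0.39, [459, 246])]
timer [([0.626, 0.214, 0.017], 0.85, [214, 189])]
tip_box_yellow [([0.65, -0.016, 0.04], 0.76, [331, 177])]
```

Run:
```python
import cv2
a=cv2.imread("pics/scene.png"); t=cv2.imread("pics/top.png")
cv2.imwrite("pics/crop.png",cv2.resize(a[160:280,130:290],None,fx=5,fy=5,interpolation=2))
```

```text
(no output)
```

View pics/scene.png

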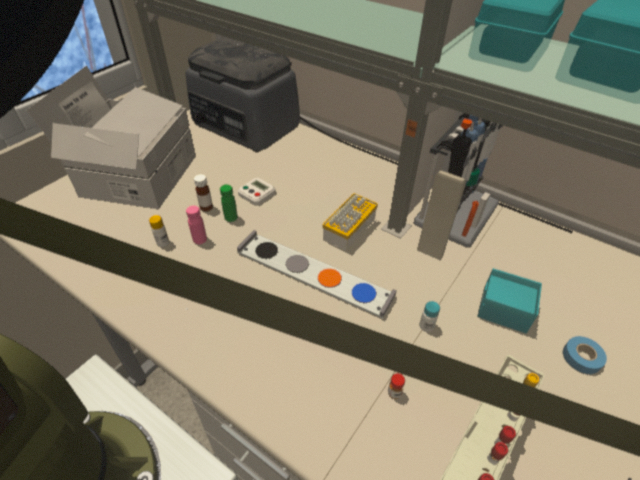

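View pics/top.png

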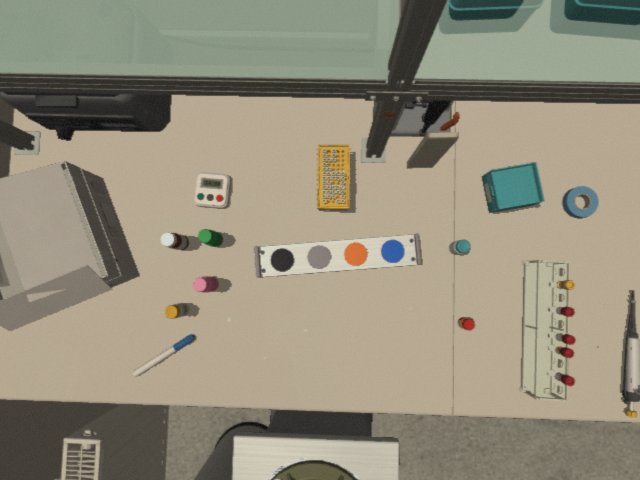

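View pics/crop.png

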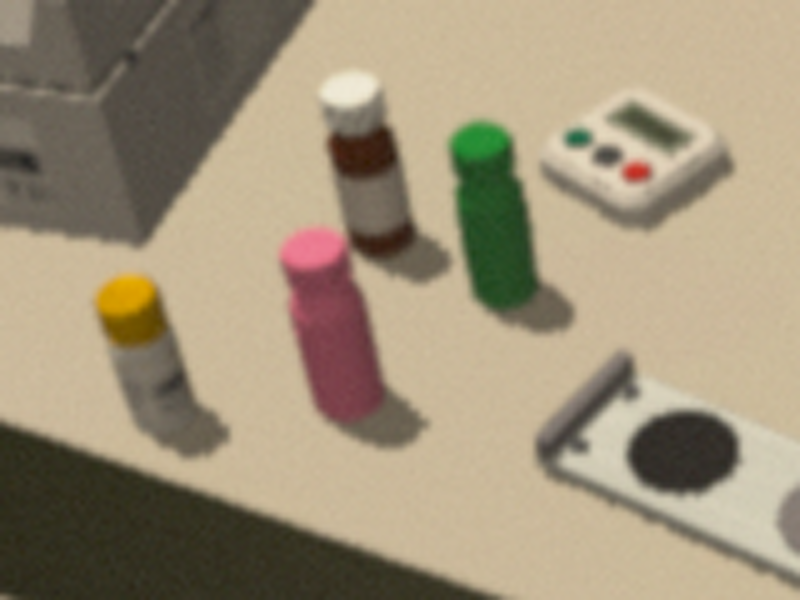

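The loose targets are red at scene (398,382), turquoise (431,314), yellow (157,228) and amber (203,190). The look-alikes are pink (196,225), green (229,203), and the racked red and yellow caps around (508,434) and (532,380). The crop confirms the brown bottle with the white cap is amber. The row runs blue, orange, grey, black, so turquoise goes on orange and yellow on grey.

Run:
```python
from h import *
p=shot("top"); P=pts(p); ok=p["depth"]>0
for n,g,h in [("red",(.387,-.272),.046),("tur",(.524,-.257),.058),("yel",(.391,.266),.068),("amb",(.523,.269),.084),("pink",(.438,.205),.084),("green",(.523,.201),.084)]:
    m=ok&(np.hypot(P[...,0]-g[0],P[...,1]-g[1])<.03)&(abs(P[...,2]-h)<.007)
    q=P[m]; print(n,m.sum(),np.round((q.min(0)+q.max(0))/2,4),np.round(np.median(q,0),4))
hsv=cv2.cvtColor(p["frame"],cv2.COLOR_RGB2HSV)
for n in N[4:8]:
    r=ctrl.silhouettes(n,p)[0]; m=r["region"]; q=P[m&ok]; v,u=np.nonzero(m)
    print(n,round(r["score"],2),m.sum(),np.round((q.min(0)+q.max(0))/2,4),np.round(np.mean(q,0),4),u.mean(),v.mean())
m=ok&(P[...,2]>.03)&(P[...,0]>.35)&(P[...,0]<.66)
for a in (.32,.34,.36,.38): print(a,(m&(abs(P[...,1]-a)<.005)).sum(),P[m&(abs(P[...,1]-a)<.005)].max(0) if (m&(abs(P[...,1]-a)<.005)).any() else'')
```

```text
red 112 [ 0.3804 -0.2775  0.0459] [ 0.3806 -0.277   0.0476]
tur 151 [ 0.5236 -0.2632  0.0573] [ 0.5237 -0.2622  0.0592]
yel 157 [0.3886 0.2688 0.0668] [0.3894 0.2678 0.069 ]
amb 169 [0.5203 0.2764 0.0833] [0.52   0.2758 0.085 ]
pink 170 [0.4406 0.2144 0.0835] [0.4404 0.2131 0.0853]
green 168 [0.5279 0.2093 0.0829] [0.5275 0.2085 0.0853]
seat_blue 0.88 419 [ 0.5136 -0.1407  0.0139] [ 0.5138 -0.1403  0.0147] 392.9761336515513 250.8257756563246
seat_orange 0.94 447 [ 0.5049 -0.0679  0.0141] [ 0.5051 -0.0675  0.0144] 355.31767337807605 254.35123042505592
seat_grey 0.79 410 [0.4981 0.003  0.0148] [0.4985 0.0037 0.0146] 318.6268292682927 256.74146341463415
seat_black 0.87 435 [0.4903 0.0748 0.0145] [0.4904 0.0748 0.0146] 282.0252873563218 259.8873563218391
0.32 0 
0.34 0 
0.36 429 [0.47078162 0.36497468 0.169831  ]
0.38 752 [0.52176227 0.38499988 0.18531085]
```

>>> move_arm:
  increments: "15 28 0 0 0 6 0;15 29 0 0 0 6 0;15 28 0 0 0 6 0;15 29 0 0 0 6 0;15 28 0 0 0 6 0;15 29 0 0 0 6 0;15 28 0 0 0 6 0;15 29 0 0 0 6 0"
  grip_force: 12

```text
time: 2.02
position: [0.3205, -0.3892, 0.2228]
tool_rot: [2.631, 1.715, -0.0]
ft_force: [1.1, 0.1, 0.3]
grip_width: 0.994
grip_force: 0.0
```

>>> move_arm:
  increments: "15 28 0 0 0 6 0;15 29 0 0 0 6 0;15 28 0 0 0 6 0;15 29 0 0 0 6 0;0 0 -20 0 0 0 0;0 0 -20 0 0 0 0;0 0 -20 0 0 0 0;0 0 0 0 0 0 0"

```text
time: 2.68
position: [0.3779, -0.2748, 0.1592]
tool_rot: [-2.218, -2.216, 0.001]
ft_force: [-0.8, -0.0, -0.5]
grip_width: 1.001
grip_force: 0.0
```

Run:
```python
from h import *
s=ctrl.get_state(); print(s["time"],np.round(s["position"],4),np.round(s["joint_positions"],2)); print(np.round(R.from_rotvec(s["tool_rot"]).as_matrix(),3))
p=shot("wrist","w1.png"); P=pts(p)
for r in ctrl.find_in("bottle_red",p): print(np.round(r["centre"],4),r["score"],pix(p,r["centre"]))
m=(p["depth"]>0)&(np.hypot(P[...,0]-.38,P[...,1]+.277)<.03)&(abs(P[...,2]-.046)<.006); q=P[m]; print(m.sum(),(q.min(0)+q.max(0))/2)
```

```text
2.6833 [ 0.3779 -0.2748  0.1592] [ 1.   -0.   -0.43  1.95 -0.    1.2   0.58]
[[ 0.001  1.    -0.005]
 [ 1.    -0.001  0.004]
 [ 0.004 -0.005 -1.   ]]
[ 0.3798 -0.273   0.0435] 0.86 [326, 243]
606 [ 0.38072205 -0.27652001  0.04354488]
```

View pics/w1.png

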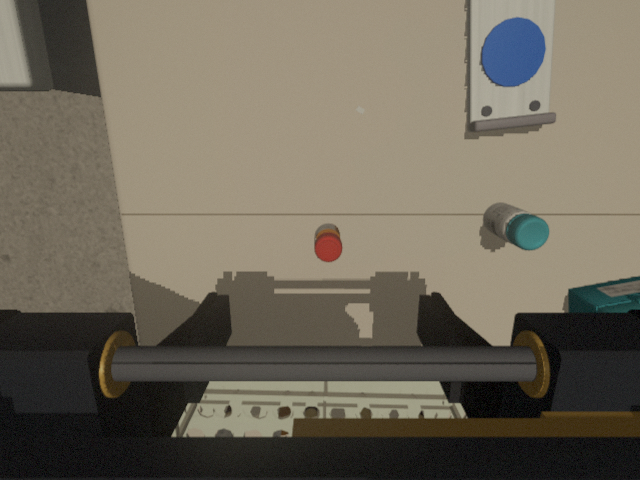

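The wrist view shows the loose red vial at (328,243), matching the top-camera estimate, so I'm descending on it.

>>> move_arm:
  increments: "2 -2 -25 0 0 0 0;0 0 -25 0 0 0 0;0 0 -25 0 0 0 0;0 0 -25 0 0 0 0;0 0 -20 0 0 0 0;0 0 -15 0 0 0 0;0 0 -12 0 0 0 0;0 0 0 0 0 0 0"

```text
time: 3.45
position: [0.3815, -0.2784, 0.0148]
tool_rot: [-2.222, -2.218, -0.0]
ft_force: [-0.6, 0.6, -0.2]
grip_width: 0.999
grip_force: 0.0
```

>>> move_arm:
  increments: "0 0 0 0 0 0 140;0 0 0 0 0 0 200;0 0 0 0 0 0 255;0 0 0 0 0 0 255;0 0 0 0 0 0 255;0 0 0 0 0 0 255;0 0 0 0 0 0 255;0 0 0 0 0 0 255"

```text
time: 4.12
position: [0.382, -0.2785, 0.0157]
tool_rot: [2.223, 2.22, -0.0]
ft_force: [-0.8, 0.9, -0.4]
grip_width: 0.48
grip_force: 0.0
```

>>> move_arm:
  increments: "0 0 -7 0 0 0 140;0 0 0 0 0 0 140;0 0 0 0 0 0 255;0 0 0 0 0 0 255;0 0 0 0 0 0 255;0 0 0 0 0 0 255;0 0 0 0 0 0 255;0 0 0 0 0 0 255"

```text
time: 4.78
position: [0.382, -0.2785, 0.0086]
tool_rot: [2.223, 2.22, 0.0]
ft_force: [0.2, -0.0, -1.0]
grip_width: 0.252
grip_force: 12.0
```

>>> move_arm:
  increments: "0 0 20 0 0 0 255;0 0 30 0 0 0 255;22 23 0 0 0 0 255;22 23 0 0 0 0 255;22 23 0 0 0 0 255;22 23 0 0 0 0 255;22 23 0 0 0 0 255;22 22 0 0 0 0 255"

```text
time: 5.45
position: [0.5149, -0.1402, 0.0587]
tool_rot: [2.223, 2.22, 0.0]
ft_force: [-0.3, -0.1, 0.1]
grip_width: 0.253
grip_force: 12.0
```

>>> move_arm:
  increments: "0 0 0 0 0 0 255;0 0 0 0 0 0 255;0 0 -15 0 0 0 255;0 0 -10 0 0 0 255;0 0 0 0 0 0 255;0 0 0 0 0 0 255;0 0 0 0 0 0 255;0 0 0 0 0 0 255"

```text
time: 6.12
position: [0.5142, -0.142, 0.0342]
tool_rot: [2.223, 2.218, 0.0]
ft_force: [0.4, -0.0, -0.4]
grip_width: 0.25
grip_force: 12.0
```

```bash
cat > chk.py <<'E'
import sys; from h import *
n=sys.argv[1]; h=float(sys.argv[2]); g=[float(a) for a in sys.argv[3:5]]
s=ctrl.get_state(); print(s["time"],np.round(s["position"],4),np.round(s["ft_force"],1))
p=shot("wrist",sys.argv[5] if len(sys.argv)>5 else None); P=pts(p)
for r in ctrl.find_in(n,p): print(np.round(r["centre"],4),round(r["score"],2))
m=(p["depth"]>0)&(np.hypot(P[...,0]-g[0],P[...,1]-g[1])<.025)&(abs(P[...,2]-h)<.008); q=P[m]
if m.any(): print("wrist",m.sum(),(q.min(0)+q.max(0))/2)
E
python3 chk.py seat_blue .013 .514 -.1405 w2.png
```

```text
6.1167 [ 0.5142 -0.142   0.0342] [ 0.4 -0.  -0.4]
[ 0.5136 -0.1286  0.0124] 0.95
wrist 3637 [ 0.51406821 -0.1386713   0.01085266]
```

View pics/w2.png

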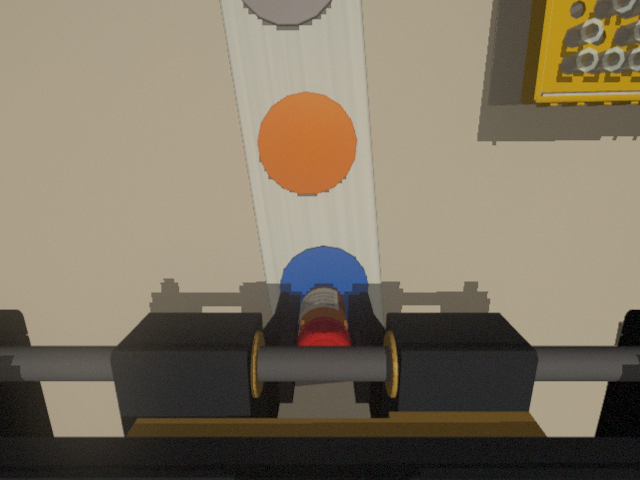

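The vial is centred over the blue seat (325,290), so I'm lowering it and letting go.

>>> move_arm:
  increments: "0 0 -6 0 0 0 255;0 0 -5 0 0 0 255;0 0 -1 0 0 0 255;0 0 0 0 0 0 255;0 0 0 0 0 0 255;0 0 0 0 0 0 200;0 0 0 0 0 0 150;0 0 0 0 0 0 100"

```text
time: 6.88
position: [0.5139, -0.1413, 0.0214]
tool_rot: [-2.223, -2.22, -0.0]
ft_force: [0.8, -0.2, -0.4]
grip_width: 0.33
grip_force: 0.0
```

>>> move_arm:
  increments: "0 0 0 0 0 0 60;0 0 0 0 0 0 30;0 0 0 0 0 0 0;0 0 20 0 0 0 0;0 0 30 0 0 0 0;0 0 40 0 0 0 0;0 0 0 0 0 0 0;0 0 0 0 0 0 0"

```text
time: 7.55
position: [0.516, -0.142, 0.1142]
tool_rot: [2.219, 2.216, 0.003]
ft_force: [-0.2, -0.1, -0.5]
grip_width: 0.925
grip_force: 0.0
```

>>> move_arm:
  increments: "2 -30 0 0 0 0 0;3 -30 0 0 0 0 0;2 -31 0 0 0 0 0;2 -30 0 0 0 0 0;0 0 0 0 0 0 0;0 0 -20 0 0 0 0;0 0 0 0 0 0 0;0 0 0 0 0 0 0"

```text
time: 8.22
position: [0.5214, -0.2614, 0.0895]
tool_rot: [-2.219, -2.217, 0.002]
ft_force: [-0.1, 0.8, 0.1]
grip_width: 0.998
grip_force: 0.0
```

```bash
python3 chk.py bottle_turquoise .058 .5236 -.2628
```

```text
8.2167 [ 0.5214 -0.2614  0.0895] [-0.1  0.8  0.1]
[ 0.519  -0.2545  0.0566] 0.81
wrist 1584 [ 0.52485359 -0.26188264  0.05466992]
```

Wrist and top estimates agree. I'm descending about 76 mm and gripping.

>>> move_arm:
  increments: "2 -1 -20 0 0 0 0;0 0 -20 0 0 0 0;0 0 -20 0 0 0 60;0 0 -16 0 0 0 100;0 0 0 0 0 0 140;0 0 0 0 0 0 180;0 0 0 0 0 0 255;0 0 0 0 0 0 255"

```text
time: 8.98
position: [0.5263, -0.2639, 0.0174]
tool_rot: [2.221, 2.218, 0.001]
ft_force: [0.2, -0.2, 0.7]
grip_width: 0.632
grip_force: 0.0
```

>>> move_arm:
  increments: "0 0 0 0 0 0 255;0 0 0 0 0 0 255;0 0 0 0 0 0 255;0 0 0 0 0 0 255;0 0 0 0 0 0 255;0 0 0 0 0 0 255;0 0 0 0 0 0 255;0 0 0 0 0 0 255"

```text
time: 9.65
position: [0.5251, -0.2636, 0.0159]
tool_rot: [2.223, 2.22, -0.0]
ft_force: [-0.6, -0.1, 2.5]
grip_width: 0.297
grip_force: 12.0
```

>>> move_arm:
  increments: "0 0 25 0 0 0 255;0 0 35 0 0 0 255;0 0 25 0 0 0 255;-3 28 0 0 0 0 255;-3 28 0 0 0 0 255;-4 28 0 0 0 0 255;-3 28 0 0 0 0 255;-3 28 0 0 0 0 255"

```text
time: 10.32
position: [0.5084, -0.1222, 0.1003]
tool_rot: [-2.223, -2.22, 0.0]
ft_force: [0.0, 0.6, -0.6]
grip_width: 0.298
grip_force: 12.0
```

>>> move_arm:
  increments: "-3 28 0 0 0 0 255;0 26 0 0 0 0 255;0 0 0 0 0 0 255;0 0 0 0 0 0 255;0 0 -25 0 0 0 255;0 0 -25 0 0 0 255;0 0 0 0 0 0 255;0 0 0 0 0 0 255"

```text
time: 10.98
position: [0.5047, -0.0704, 0.0495]
tool_rot: [-2.223, -2.216, 0.003]
ft_force: [0.1, 0.4, -0.3]
grip_width: 0.3
grip_force: 12.0
```

```bash
python3 chk.py seat_orange .013 .506 -.0687
```

```text
10.9833 [ 0.5047 -0.0704  0.0495] [ 0.1  0.4 -0.3]
[ 0.5088 -0.0593  0.014 ] 0.91
wrist 3481 [ 0.50597871 -0.06294707  0.01130099]
```

>>> move_arm:
  increments: "1 0 -10 0 0 0 255;0 0 -7 0 0 0 255;0 0 -4 0 0 0 255;0 0 0 0 0 0 255;0 0 0 0 0 0 255;0 0 0 0 0 0 200;0 0 0 0 0 0 150;0 0 0 0 0 0 100"

```text
time: 11.75
position: [0.5071, -0.0695, 0.0298]
tool_rot: [2.223, 2.22, 0.0]
ft_force: [-1.1, 0.8, -0.1]
grip_width: 0.378
grip_force: 0.0
```

>>> move_arm:
  increments: "0 0 0 0 0 0 60;0 0 0 0 0 0 30;0 0 0 0 0 0 0;0 0 20 0 0 0 0;0 0 35 0 0 0 0;0 0 40 0 0 0 0;0 0 30 0 0 0 0;0 0 0 0 0 0 0"

```text
time: 12.42
position: [0.5114, -0.0697, 0.1614]
tool_rot: [2.216, 2.213, 0.009]
ft_force: [0.4, 0.8, 0.4]
grip_width: 0.959
grip_force: 0.0
```

Run:
```python
from h import *
s=ctrl.get_state(); print(s["time"],np.round(s["position"],4))
p=shot("top","t2.png"); P=pts(p)
for n,g,h in [("red",(.514,-.1405),.059),("tur",(.506,-.0687),.071),("yel",(.389,.268),.068),("amb",(.520,.276),.084)]:
    m=(p["depth"]>0)&(np.hypot(P[...,0]-g[0],P[...,1]-g[1])<.025)&(abs(P[...,2]-h)<.007); q=P[m]
    print(n,m.sum(),np.round((q.min(0)+q.max(0))/2,4) if m.any() else '')
```

```text
12.4167 [ 0.5114 -0.0697  0.1614]
red 0 
tur 0 
yel 156 [0.3885 0.2685 0.0677]
amb 169 [0.5204 0.2765 0.0836]
```

View pics/t2.png

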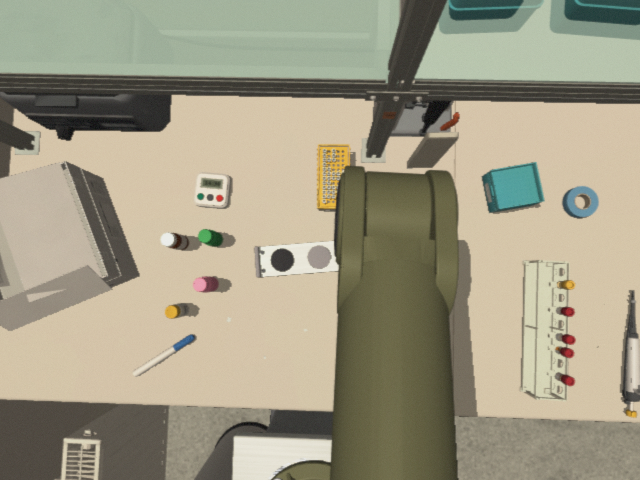

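The top view shows the arm over the placed bottles; yellow (174,311) and amber (173,240) have not moved. Next is yellow.

>>> move_arm:
  increments: "-12 34 0 0 0 0 0;-12 34 0 0 0 0 0;-12 34 0 0 0 0 0;-12 34 0 0 0 0 0;-12 34 0 0 0 0 0;-12 34 0 0 0 0 0;-12 34 0 0 0 0 0;-12 34 0 0 0 0 0"

```text
time: 13.13
position: [0.4094, 0.2035, 0.1535]
tool_rot: [-2.223, -2.22, 0.002]
ft_force: [2.1, 0.2, 0.4]
grip_width: 1.004
grip_force: 0.0
```

>>> move_arm:
  increments: "-12 34 0 0 0 0 0;-11 32 0 0 0 0 0;0 0 0 0 0 0 0;0 0 0 0 0 0 0;0 0 -20 0 0 0 0;0 0 0 0 0 0 0;0 0 0 0 0 0 0;0 0 0 0 0 0 0"

```text
time: 13.8
position: [0.3883, 0.2675, 0.1345]
tool_rot: [-2.225, -2.218, 0.001]
ft_force: [-0.9, 1.0, 0.4]
grip_width: 1.0
grip_force: 0.0
```

```bash
python3 chk.py bottle_yellow .068 .3885 .2685 w3.png
```

```text
13.8 [0.3883 0.2675 0.1345] [-0.9  1.   0.4]
[0.3862 0.2755 0.0694] 0.71
wrist 1202 [0.38893972 0.27118112 0.06467094]
```

View pics/w3.png

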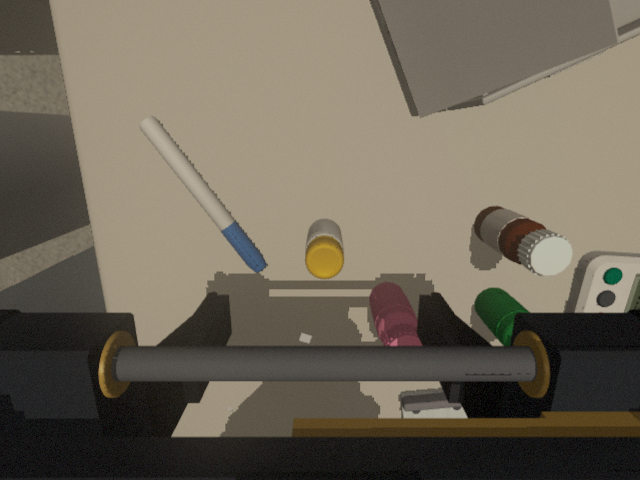

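Yellow is at (325,255) between the pads and pink clears the fingers. I'm descending and gripping.

>>> move_arm:
  increments: "0 2 -25 0 0 0 0;0 0 -25 0 0 0 0;0 0 -25 0 0 0 0;0 0 -20 0 0 0 60;0 0 -14 0 0 0 100;0 0 0 0 0 0 140;0 0 0 0 0 0 180;0 0 0 0 0 0 255"

```text
time: 14.57
position: [0.3889, 0.271, 0.0268]
tool_rot: [2.223, 2.219, 0.003]
ft_force: [-0.6, 0.6, 0.1]
grip_width: 0.706
grip_force: 0.0
```

>>> move_arm:
  increments: "0 0 0 0 0 0 255;0 0 0 0 0 0 255;0 0 0 0 0 0 255;0 0 0 0 0 0 255;0 0 0 0 0 0 255;0 0 0 0 0 0 255;0 0 0 0 0 0 255;0 0 0 0 0 0 255"

```text
time: 15.23
position: [0.3882, 0.2706, 0.0258]
tool_rot: [2.223, 2.22, 0.0]
ft_force: [0.2, -0.2, 2.5]
grip_width: 0.299
grip_force: 12.0
```

>>> move_arm:
  increments: "0 0 25 0 0 0 255;0 0 40 0 0 0 255;0 0 40 0 0 0 255;0 0 5 0 0 0 255;0 0 0 0 0 0 255;14 -33 0 0 0 0 255;14 -33 0 0 0 0 255;14 -33 0 0 0 0 255"

```text
time: 15.9
position: [0.429, 0.1701, 0.1339]
tool_rot: [-2.22, -2.222, 0.003]
ft_force: [0.9, 0.4, -0.5]
grip_width: 0.304
grip_force: 12.0
```

>>> move_arm:
  increments: "14 -33 0 0 0 0 255;14 -33 0 0 0 0 255;14 -33 0 0 0 0 255;14 -33 0 0 0 0 255;12 -35 0 0 0 0 255;0 0 0 0 0 0 255;0 0 -40 0 0 0 255;0 0 -25 0 0 0 255"

```text
time: 16.57
position: [0.4967, 0.0037, 0.0673]
tool_rot: [-2.224, -2.216, 0.003]
ft_force: [-0.0, -0.4, -1.3]
grip_width: 0.299
grip_force: 12.0
```

>>> move_arm:
  increments: "0 0 -10 0 0 0 255;0 0 0 0 0 0 255;0 0 0 0 0 0 255;0 0 0 0 0 0 255;0 0 0 0 0 0 255;0 0 0 0 0 0 255;0 0 0 0 0 0 255;0 0 0 0 0 0 255"

```text
time: 17.23
position: [0.4985, 0.0044, 0.0613]
tool_rot: [2.222, 2.219, 0.001]
ft_force: [-0.1, 1.1, 0.2]
grip_width: 0.298
grip_force: 12.0
```

```bash
python3 chk.py seat_grey .013 .4982 .003 w4.png
```

```text
17.2333 [0.4985 0.0044 0.0613] [-0.1  1.1  0.2]
[0.4973 0.0157 0.0069] 0.79
wrist 3058 [0.49814809 0.0068311  0.01148315]
```

View pics/w4.png

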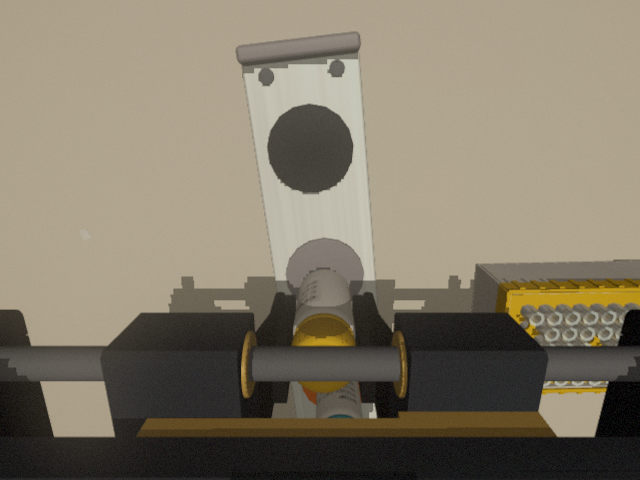

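The yellow bottle is centred over the grey seat (325,270), and turquoise is standing behind it. Lowering 22 mm and releasing.

>>> move_arm:
  increments: "0 0 -11 0 0 0 255;0 0 -7 0 0 0 255;0 0 -4 0 0 0 255;0 0 0 0 0 0 255;0 0 0 0 0 0 255;0 0 0 0 0 0 200;0 0 0 0 0 0 150;0 0 0 0 0 0 100"

```text
time: 18.0
position: [0.4979, 0.0046, 0.0384]
tool_rot: [-2.223, -2.22, 0.0]
ft_force: [0.0, 0.1, 0.3]
grip_width: 0.38
grip_force: 0.0
```

>>> move_arm:
  increments: "0 0 0 0 0 0 60;0 0 0 0 0 0 30;0 0 0 0 0 0 0;0 0 20 0 0 0 0;0 0 35 0 0 0 0;0 0 40 0 0 0 0;0 0 35 0 0 0 0;0 0 0 0 0 0 0"

```text
time: 18.67
position: [0.5026, 0.0049, 0.1757]
tool_rot: [2.216, 2.213, 0.011]
ft_force: [1.3, 0.9, -0.2]
grip_width: 0.955
grip_force: 0.0
```

>>> move_arm:
  increments: "3 34 0 0 0 0 0;3 34 0 0 0 0 0;3 34 0 0 0 0 0;3 34 0 0 0 0 0;3 34 0 0 0 0 0;3 34 0 0 0 0 0;2 34 0 0 0 0 0;2 33 0 0 0 0 0"

```text
time: 19.33
position: [0.52, 0.2771, 0.1683]
tool_rot: [2.223, 2.219, 0.0]
ft_force: [0.3, -0.4, 0.6]
grip_width: 1.0
grip_force: 0.0
```

>>> move_arm:
  increments: "0 0 0 0 0 0 0;0 0 0 0 0 0 0;0 0 -20 0 0 0 0;0 0 0 0 0 0 0;0 0 0 0 0 0 0;0 0 0 0 0 0 0;0 0 0 0 0 0 0;0 0 0 0 0 0 0"

```text
time: 20.0
position: [0.5206, 0.2752, 0.1494]
tool_rot: [2.223, 2.218, 0.002]
ft_force: [0.9, 0.1, -0.8]
grip_width: 0.999
grip_force: 0.0
```

```bash
python3 chk.py bottle_amber .084 .5203 .2765 w5.png
```

```text
20.0 [0.5206 0.2752 0.1494] [ 0.9  0.1 -0.8]
[0.4489 0.2258 0.0259] 0.92
[0.5259 0.2231 0.057 ] 0.84
[0.5167 0.2839 0.0802] 0.75
wrist 1322 [0.52056204 0.27918193 0.08077909]
```

View pics/w5.png

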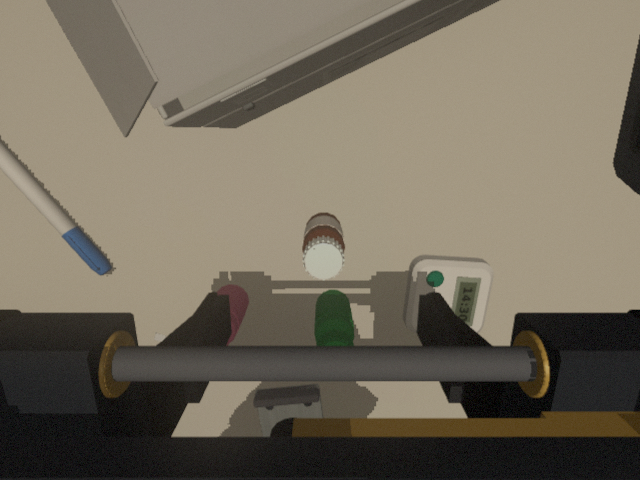

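Amber, with the white cap, is at (323,255) between the pads. Green, pink and the timer are clear of the fingers, so I'm descending.

>>> move_arm:
  increments: "0 1 -30 0 0 0 0;0 0 -30 0 0 0 0;0 0 -25 0 0 0 0;0 0 -20 0 0 0 0;0 0 -14 0 0 0 50;0 0 -5 0 0 0 100;0 0 0 0 0 0 140;0 0 0 0 0 0 180"

```text
time: 20.77
position: [0.5206, 0.2771, 0.0255]
tool_rot: [2.223, 2.22, 0.002]
ft_force: [-0.1, 0.2, 0.3]
grip_width: 0.779
grip_force: 0.0
```

>>> move_arm:
  increments: "0 0 0 0 0 0 255;0 0 0 0 0 0 255;0 0 0 0 0 0 255;0 0 0 0 0 0 255;0 0 0 0 0 0 255;0 0 0 0 0 0 255;0 0 0 0 0 0 255;0 0 0 0 0 0 255"

```text
time: 21.43
position: [0.5202, 0.2765, 0.0248]
tool_rot: [2.223, 2.22, 0.001]
ft_force: [0.7, -0.1, 2.2]
grip_width: 0.338
grip_force: 12.0
```

>>> move_arm:
  increments: "0 0 25 0 0 0 255;0 0 40 0 0 0 255;0 0 40 0 0 0 255;0 0 5 0 0 0 255;0 0 0 0 0 0 255;-5 -34 0 0 0 0 255;-5 -34 0 0 0 0 255;-5 -34 0 0 0 0 255"

```text
time: 22.1
position: [0.5033, 0.1734, 0.1325]
tool_rot: [-2.219, -2.221, 0.004]
ft_force: [0.4, -1.0, -0.1]
grip_width: 0.341
grip_force: 12.0
```

>>> move_arm:
  increments: "-5 -34 0 0 0 0 255;-5 -34 0 0 0 0 255;-5 -32 0 0 0 0 255;0 0 0 0 0 0 255;0 0 0 0 0 0 255;0 0 -40 0 0 0 255;0 0 -25 0 0 0 255;0 0 -10 0 0 0 255"

```text
time: 22.77
position: [0.4867, 0.0756, 0.0556]
tool_rot: [-2.217, -2.219, 0.006]
ft_force: [-0.7, 0.6, 0.3]
grip_width: 0.341
grip_force: 12.0
```

>>> move_arm:
  increments: "0 0 0 0 0 0 255;0 0 0 0 0 0 255;0 0 0 0 0 0 255;0 0 0 0 0 0 255;0 0 0 0 0 0 255;0 0 0 0 0 0 255;0 0 0 0 0 0 255;0 0 0 0 0 0 255"

```text
time: 23.43
position: [0.4902, 0.0744, 0.0599]
tool_rot: [2.223, 2.219, 0.001]
ft_force: [0.0, 0.1, -0.6]
grip_width: 0.341
grip_force: 12.0
```

```bash
python3 chk.py seat_black .013 .4904 .0748 w6.png
```

```text
23.4333 [0.4902 0.0744 0.0599] [ 0.   0.1 -0.6]
[0.4942 0.082  0.0152] 0.72
wrist 2847 [0.490387   0.07970615 0.01141226]
```

View pics/w6.png

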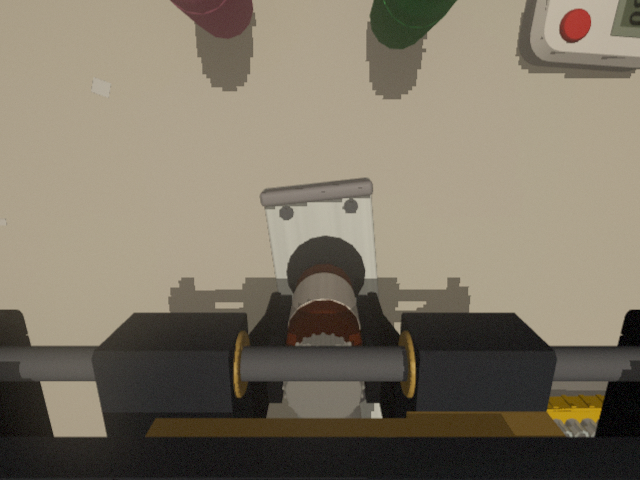

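Amber is centred over the black seat (325,270); pink and green are untouched. I'm lowering 22 mm, releasing, then clearing to the front right so the row can be seen.

>>> move_arm:
  increments: "0 0 -11 0 0 0 255;0 0 -7 0 0 0 255;0 0 -4 0 0 0 255;0 0 0 0 0 0 255;0 0 0 0 0 0 255;0 0 0 0 0 0 200;0 0 0 0 0 0 150;0 0 0 0 0 0 100"

```text
time: 24.2
position: [0.4899, 0.0745, 0.0374]
tool_rot: [-2.223, -2.22, 0.0]
ft_force: [0.2, -0.5, 0.9]
grip_width: 0.415
grip_force: 0.0
```

>>> move_arm:
  increments: "0 0 0 0 0 0 60;0 0 0 0 0 0 30;0 0 0 0 0 0 0;0 0 20 0 0 0 0;0 0 35 0 0 0 0;0 0 40 0 0 0 0;0 0 40 0 0 0 0;0 0 10 0 0 0 0"

```text
time: 24.87
position: [0.4933, 0.0755, 0.1887]
tool_rot: [2.217, 2.215, 0.01]
ft_force: [1.2, 0.6, 0.0]
grip_width: 0.97
grip_force: 0.0
```

>>> move_arm:
  increments: "0 40 0 0 0 0 0;0 40 0 0 0 0 0;0 40 0 0 0 0 0;0 40 0 0 0 0 0;0 40 0 0 0 0 0;0 0 0 0 0 0 0;0 0 0 0 0 0 0;0 0 0 0 0 0 0"

```text
time: 25.53
position: [0.4899, 0.2741, 0.182]
tool_rot: [2.222, 2.22, -0.002]
ft_force: [0.2, 0.0, -0.0]
grip_width: 0.999
grip_force: 0.0
```

Run:
```python
from h import *
s=ctrl.get_state(); print(s["time"],np.round(s["position"],4))
p=shot("top"); P=pts(p); shot("scene","s3.png")
for n,g,h in [("red",(.5138,-.1405),.059),("tur",(.506,-.0687),.071),("yel",(.4982,.003),.081),("amb",(.4904,.0748),.097)]:
    m=(p["depth"]>0)&(np.hypot(P[...,0]-g[0],P[...,1]-g[1])<.025)&(abs(P[...,2]-h)<.007); q=P[m]
    if m.any(): c=(q.min(0)+q.max(0))/2; print(n,m.sum(),np.round(c,4),np.round((c[:2]-g)*1000,1))
for n in N[8:]: print(n,[np.round(r["centre"],3) for r in ctrl.find_in(n,p)[:1]])
```

```text
25.5333 [0.4899 0.2741 0.182 ]
red 107 [ 0.5129 -0.1411  0.0585] [-0.9 -0.6]
tur 141 [ 0.5068 -0.0692  0.0712] [ 0.8 -0.5]
yel 143 [0.4979 0.0032 0.0807] [-0.3  0.2]
amb 169 [0.4891 0.0753 0.0961] [-1.3  0.5]
timer [array([0.626, 0.216, 0.015])]
tip_box_yellow [array([ 0.649, -0.019,  0.043])]
```

View pics/s3.png

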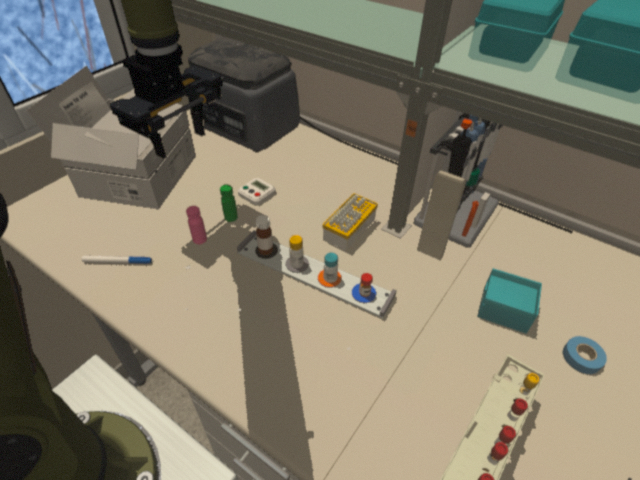

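All four bottles stand upright on their seats: red (366,288), turquoise (330,268), yellow (296,252), amber (264,237). The timer and tip box have not moved, and the arm is clear.

```bash
python3 -c "
from bench import ctrl; print(ctrl.close_job())"
```

```text
the job is handed in; nothing more can be done
None
```

The job is handed in at about 26 s of robot time: the red, turquoise, yellow and amber bottles stand upright from blue to black, each measured within about 1.5 mm of its seat centre, and the timer and tip box have not moved; the hand-in returned no verdict.

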